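# Turn the stub cup over into its tray

## Task

The short square steel cup for welding-rod stubs stands mouth down on the welding bench. Turn it over and stand it mouth up in the empty shallow tray, flat on the tray's floor, and let go of it. Leave the other loose things on the bench where they are.

Things in the scene. Friction and masses are not known exactly. Their poses are not given: they have to be found in the camera images.
- cup_mid (a point): Centre of the loose cup: dark square steel tube 54 x 54 outside, 80 long, walls 3, one end closed by a lighter, flat welded plate, the other (the mouth) open; 0.4 to 0.6 kg. z runs from mouth to closed end: up at the start (mouth down), down when mouth up; mouth 40 away along -z, closed end 40 along +z. x, y are square to its flat sides. It lies steadily on a side; grip it across two opposite sides (54).
- tray: Shallow empty tray of grey painted sheet, fixed to the bench: 160 along its x, 180 along its y, lip 14 high and 4 thick all round; its inner floor is 4 above the bench and measures 152 x 172. Origin at the centre of its underside, on the bench top, z up.
- bar: Bystander, loose, to be left alone: flat steel bar offcut lying on the bench, 130 x 40 x 8; origin at the centre of its underside, x along it.
- pipe: Bystander, loose, to be left alone: short steel pipe offcut, open at both ends, standing, 60 across and 60 tall; origin at the centre of its underside.
- hammer: Bystander, loose, to be left alone: hammer with wooden handle, lying, about 260 long; origin near the middle of its underside, x along it.
- brush: Bystander, loose, to be left alone: wooden-handled brush, lying, about 200 long; origin near the middle of its underside, x along it.
- angle: Bystander, loose, to be left alone: offcut of steel angle, lying with one leg upright, 110 x 40 x 40; origin at the centre of its underside, x along it.
- cup: The same cup, by its origin: the centre of its mouth, axes as above.

How it is judged:
By the outcome, as a careful person would: the job done as asked, in the order asked, and still so for the second after the job is handed in, with the robot touching nothing.
It also fails if it takes over 58 s, if anything falls off the work surface, if the arm or the gripper's body presses on something with over 40 N, if the wrist force passes 120 N, or if a joint passes its speed limit or range.

## Robot

A 7-joint arm with a two-finger parallel gripper is mounted at the origin on the work surface. World frame = base frame: x ahead of the robot, y to its left, z up, the work surface at z = 0. Lengths are in m, angles in rad, forces in N, time in s.
With the tool pointing down it reaches from about 0.4 to 0.85 m from the base axis. Payload 10.4 kg.
Tool frame: the origin (TCP) lies at the very end of the fingers, on their centre line; the grasp point (between the pads) lies 19 mm behind it (manip.tcp_to_grasp is the distance from the TCP to the grasp point, in m); x points along the fingers, y is the direction in which the jaws open and shut, and the axes are right-handed (so a half turn about x gives the same grasp; the last joint's range is limited). The gripper opens to 85 mm and grips with 20 to 120 N. Pads are 22 mm wide; open, the fingers measure 114 mm over their backs; the gripper's body (76 mm by 85 mm) begins 54 mm behind the grasp point. The pads swing forward as they close: fully open they stand 13 mm farther back than shut.
Start: joints at [-1.261, 0.332, -0.065, 1.46, 0.022, 1.35, -0.088], TCP at [0.204, 0.591, 0.231] pointing down, gripper open.
Joint ranges: [-2.6, 2.6], [-0.5, 2.12], [-1.47, 1.34], [0.16, 2.42], [-1.27, 4.41], [0.06, 2.06], [-2.6, 2.6]. Speed limits (rad/s): [2.22, 2.22, 2.79, 2.79, 3.14, 3.14, 3.14].

## Interface

Orientations are given as a unit quaternion [x, y, z, w].
In Python, from workcell import manip, cams, hand_in gives the robot as it stands.
- The arm moves only by the shell command python3 -m handwheel 'ROWS' [FORCE]. ROWS is text: rows parted by semicolons, each of 7 numbers parted by spaces: the shift along the tool's x, y, z in mm, then the turn, a rotation vector about the tool's x, y, z in rad, then the finger opening in mm, from 0 to 85.4. A call has 1 to 8 rows; each row shifts and turns the commanded pose from where the row before left it, along the tool's axes as they then stand; what a row does not reach is not made up. A row lasts 1/10 s, in which the tool goes at most 50 mm and 8.59 degrees, less where a joint would pass 70% of its speed; a pose out of reach is approached as far as the arm can. A call with a gripper value outside its range is refused whole. The fingers move at their own pace and stop on an object; FORCE is the grip in N (left out, the last holds). Time passes only in rows, so rows that do not move let the fingers close. It gives the time, the measured TCP pose, the force and the opening at its end, in the units of the state.
- manip.get_obs(): the state, without advancing time (a new reading comes with each control period).
- cams.camera(name): name is "side" or "top"; returns a dict with "color" (400x640x3 uint8, blue, green, red), "depth" (400x640 float32, m along the optical axis (not along the pixel's ray), 0 where there is no reading), "camera_matrix" (3x3 intrinsics, pixels), "distortion" ([k1, k2, p1, p2, k3] as OpenCV has them; the pictures are not rectified), "origin" and "attitude" of the camera in the world. Camera axes: x right, y down, z forward; pixel columns grow to the right and rows downward; lengths in m; the calibration is good to about 2 mm. A picture is of the moment at which its call begins.
- hand_in(): hands the job in, once; it reports no verdict.
Trained networks look in the newest picture that a camera, given by its name, has taken for a name from the list of things; names that differ only in an ending like _2 or _b are one class to them, and where a whole thing is asked for, a point or a joint stands for the part that bears it (a point fixed in the world has none). Each returns a list of dicts, best first, with "conf" (0 to 1); they miss things now and then, are a little off and sometimes report something else, mostly with a low value. They report only what shows in the picture. A call takes as long as a camera call.
- cams.recognise(camera, thing): "box" ([left, top, width, height] in pixels, round what is visible of it).
- cams.outline_of(camera, thing): "region" (400x640 bool, what is visible of it) and "box" ([left, top, width, height] in pixels, round what is visible of it).
The state is a dict: "clock": time; "joint_pos": joint angles; "joint_velocities": joint speeds; "tau": joint torques, N m; "position": TCP position; "ee_rot": TCP orientation; "ft_force": force on the tool from outside, world axes, zero at the start; "torque": the same for the moment, N m; "grip_width": opening from 0.0 (shut) to 1.0 (fully open).
Only numpy, scipy, OpenCV 4.12 (cv2) and the standard library are available. Lean on these libraries where they do the work, as an engineer would, in place of code of your own. Each camera call takes 0.05 s, during which the arm holds its last target.

## Working session

There is one attempt and no reset: what is moved stays moved. The work goes in short steps, Python scripts to look and compute and a shell command to move; the robot and the scene stay as the last step left them, time stands still between calls to the robot, and variables do not carry over. Pictures are saved under pics/ and viewed, and the job is handed in when it is done.

```bash
mkdir -p pics; ls
python3 - <<'E'
from workcell import manip, cams
import cv2, numpy as np
o=manip.get_obs()
print({k:np.round(v,3) for k,v in o.items()}, manip.tcp_to_grasp)
for n in ("side","top"):
    c=cams.camera(n); cv2.imwrite(f"pics/{n}0.png",c["color"])
    print(n,c["camera_matrix"],c["distortion"],c["origin"],c["attitude"])
    for t in ["cup_mid","tray","bar","pipe","hammer","brush","angle"]:
        print(t,[(r["box"],round(r["conf"],2)) for r in cams.recognise(n,t)][:2])
E
```

```text
pics
{'clock': np.float64(0.0), 'joint_pos': array([-1.261,  0.333, -0.065,  1.461,  0.022,  1.35 , -0.088]), 'joint_velocities': array([-0.001,  0.001, -0.001, -0.001, -0.001,  0.   ,  0.002]), 'tau': array([-1.0000e-03, -6.2544e+01,  4.9000e-02, -3.9161e+01,  1.6000e-02,
        1.0000e-02,  0.0000e+00]), 'position': array([0.204, 0.59 , 0.23 ]), 'ee_rot': array([ 0.117,  0.697, -0.118,  0.697]), 'ft_force': array([ 0.186, -0.44 ,  0.099]), 'torque': array([-0.04 , -0.066, -0.051]), 'grip_width': np.float64(0.999)} 0.0187
side [[510.99543398   0.         314.45934528]
 [  0.         510.99543398 196.83595998]
 [  0.           0.           1.        ]] [-0.06382819  0.          0.          0.          0.        ] [ 0.1747378  -0.75140786  0.75164736] [ 0.88071434 -0.21276744  0.1063524  -0.40958691]
cup_mid [([233.4, 129.7, 31.3, 44.1], 0.72)]
tray [([248.6, 234.6, 124.9, 98.4], 0.69)]
bar [([258.5, 203.8, 57.8, 28.8], 0.66)]
pipe [([228.0, 210.8, 33.7, 39.8], 0.83)]
hammer [([310.3, 106.5, 57.1, 58.0], 0.84)]
brush [([333.6, 160.7, 49.8, 55.4], 0.63)]
angle [([395.4, 210.1, 51.9, 43.1], 0.93)]
top [[516.9681195    0.         321.52741765]
 [  0.         516.9681195  206.35183569]
 [  0.           0.           1.        ]] [-0.08122149  0.          0.          0.          0.        ] [ 0.46783052 -0.01791097  1.04736789] [-0.69708082  0.71490768 -0.03109302  0.04492841]
cup_mid [([191.6, 217.3, 42.2, 42.0], 0.75)]
tray [([359.4, 207.8, 105.7, 95.5], 0.84)]
bar [([309.8, 207.5, 22.1, 63.6], 0.94)]
pipe [([316.0, 277.9, 30.4, 28.4], 0.81)]
hammer [([146.7, 91.3, 129.6, 42.8], 0.97), ([310.1, 207.5, 23.3, 65.4], 0.43)]
brush [([264.0, 135.0, 106.9, 23.8], 0.78)]
angle [([396.1, 96.0, 22.2, 60.5], 0.89)]
```

View pics/side0.png

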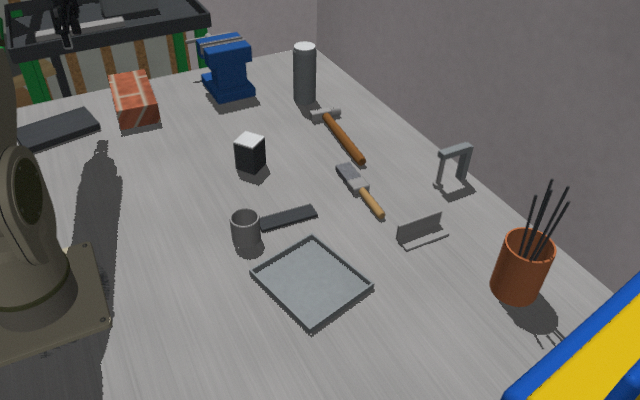

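View pics/top0.png

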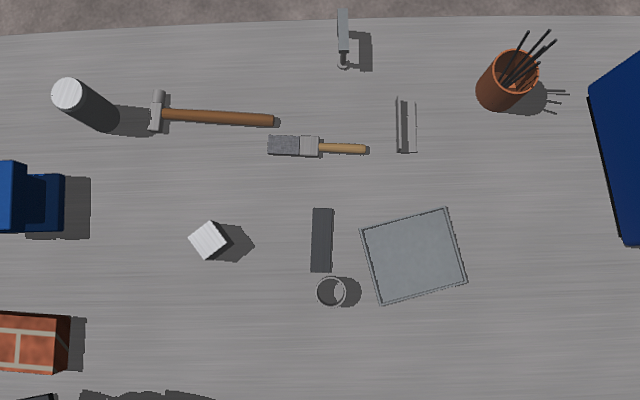

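The side view shows the cup at about (250,152), mouth down with its light plate on top, and the tray at (311,283). In the top view the cup's plate is at (209,240) and the empty tray at (413,256), with the bar and pipe between them. Next I'll measure both.

```bash
cat > h.py <<'E'
import numpy as np, cv2
from scipy.spatial.transform import Rotation as R
from workcell import manip, cams
def cloud(n):
    c=cams.camera(n); d=c["depth"]; h,w=d.shape
    uv=np.stack(np.meshgrid(np.arange(w),np.arange(h)),-1).reshape(-1,1,2).astype(np.float64)
    x=cv2.undistortPoints(uv,c["camera_matrix"],np.array(c["distortion"])).reshape(h,w,2)
    p=np.dstack([x[...,0]*d,x[...,1]*d,d])
    P=p@R.from_quat(c["attitude"]).as_matrix().T+np.array(c["origin"])
    P[d==0]=np.nan
    return c,P
def rect(pts):
    return cv2.minAreaRect((pts*1000).astype(np.float32))
E
python3 - <<'E'
from h import *
c,P=cloud("top")
for t in ["cup_mid","tray","pipe","bar"]:
    r=cams.outline_of("top",t)[0]; m=r["region"]&np.isfinite(P[...,2]); q=P[m]
    print(t,r["conf"],m.sum(),"z pct",np.round(np.percentile(q[:,2],[1,10,50,90,99]),4))
    if t=="cup_mid": q=q[q[:,2]>.07]
    if t in("tray",): 
        print(" lip",rect(q[q[:,2]>.009][:,:2]))
    print(rect(q[:,:2]),q.mean(0))
    if t=="cup_mid":print(cv2.boxPoints(rect(q[:,:2])))
c,P=cloud("side")
for t in ["cup_mid","tray"]:
    r=cams.outline_of("side",t)[0]; m=r["region"]&np.isfinite(P[...,2]); q=P[m]
    print(t,r["conf"],np.round(np.percentile(q[:,2],[1,10,50,90,99]),4))
    if t=="cup_mid": q=q[q[:,2]>.077]
    print(rect(q[:,:2]),q.mean(0))
E
```

```text
cup_mid 0.58 1069 z pct [0.0066 0.0334 0.0799 0.0825 0.0847]
((514.347900390625, 217.42198181152344), (54.870330810546875, 53.58244323730469), 36.40557098388672) [0.51410936 0.21664406 0.08051647]
[[476.36658 222.70184]
 [508.1676  179.57675]
 [552.3292  212.14212]
 [520.5282  255.26721]]
tray 0.95 7165 z pct [0.0004 0.0024 0.0051 0.0098 0.017 ]
 lip ((477.6725158691406, -177.3695831298828), (159.4620361328125, 180.4149627685547), 13.671514511108398)
((478.40447998046875, -179.2210693359375), (162.91024780273438, 184.8253936767578), 13.568583488464355) [ 0.47721621 -0.17836794  0.00571948]
pipe 0.74 1117 z pct [0.001  0.029  0.0798 0.0824 0.0846]
((510.07061767578125, 224.59048461914062), (56.72425079345703, 71.59326171875), 35.07046890258789) [0.51342255 0.2132465  0.06894982]
bar 0.9 1279 z pct [0.0039 0.0061 0.0087 0.0113 0.013 ]
((512.9171752929688, 3.8804397583007812), (40.17378234863281, 130.15423583984375), 86.49427795410156) [0.51264273 0.00383163 0.00868183]
cup_mid 0.88 [0.0005 0.0116 0.0547 0.0808 0.0828]
((513.5506591796875, 216.38491821289062), (57.65236282348633, 56.93169403076172), 36.11323165893555) [0.51213306 0.21429283 0.08029934]
tray 0.97 [0.0004 0.0024 0.0045 0.0123 0.0157]
((479.4292297363281, -171.8013153076172), (176.0264434814453, 196.26292419433594), 14.029532432556152) [ 0.47439775 -0.18189181  0.00547873]
```

```bash
cat >> h.py <<'E'
def pose():
    o=manip.get_obs(); return np.array(o["position"]),R.from_quat(o["ee_rot"]),o
def orient(heading_deg,tilt_deg,s=1):
    # tool x = down tilted: tilt>0 points outward along heading; y horizontal
    h=np.array([np.cos(np.radians(heading_deg)),np.sin(np.radians(heading_deg)),0]);t=np.radians(tilt_deg)
    x=np.sin(t)*h-np.cos(t)*np.array([0,0,1]); y=s*np.cross([0,0,1],h); z=np.cross(x,y)
    return R.from_matrix(np.stack([x,y,z],1))
def delta(p1,R1,n=None):
    p,r,o=pose()
    rv=(r.inv()*R1).as_rotvec(); ang=np.linalg.norm(rv)
    dp_old=r.inv().apply(p1-p)*1000; dp_new=R1.inv().apply(p1-p)*1000
    print("rotvec",np.round(rv,4),"deg",round(np.degrees(ang),1),"| shift now-frame",np.round(dp_old,1),"| shift new-frame",np.round(dp_new,1),"len",round(np.linalg.norm(dp_old),1))
    if n:
        k=rv/n
        for i in range(n):
            rr=r*R.from_rotvec(k*i); print(i,np.round(rr.inv().apply((p1-p)/n)*1000,1),np.round(k,4))
def tcp_for(g,R1): # TCP from grasp point
    return np.array(g)+R1.apply([manip.tcp_to_grasp,0,0])
E
python3 - <<'E'
from h import *
p,r,o=pose(); print(r.as_matrix().round(3))
for s in (1,-1):
    for t in(0,-45):
        R1=orient(36.4,t,s); p1=tcp_for([.514,.217,.045],R1); print(s,t,R1.as_quat().round(3),p1.round(4)); delta(p1,R1)
E
```

```text
[[ 0.     0.327  0.945]
 [ 0.     0.945 -0.327]
 [-1.     0.    -0.   ]]
1 0 [-0.221  0.672  0.221  0.672] [0.514  0.217  0.0263]
rotvec [-9.681e-01  1.000e-04 -1.000e-04] deg 55.5 | shift now-frame [ 205.  -252.   414.9] | shift new-frame [ 205.  -484.7   27.6] len 527.0
1 -45 [-0.289  0.878  0.12   0.364] [0.5034 0.2092 0.0318]
rotvec [-0.9162  0.7219 -0.3796] deg 70.3 | shift now-frame [ 199.5 -262.9  407.4] | shift new-frame [ 131.  -484.7  151.3] len 524.4
-1 0 [ 0.672  0.221 -0.672  0.221] [0.514  0.217  0.0263]
rotvec [ 2.1735e+00 -1.0000e-04 -1.0000e-04] deg 124.5 | shift now-frame [ 205.  -252.   414.9] | shift new-frame [205.  484.7 -27.6] len 527.0
-1 -45 [-0.364 -0.12   0.878 -0.289] [0.5034 0.2092 0.0318]
rotvec [ 2.0404 -0.4445 -0.8452] deg 129.1 | shift now-frame [ 199.5 -262.9  407.4] | shift new-frame [ 131.   484.7 -151.3] len 524.4
```

```bash
python3 -m handwheel '0 0 0 -0.1383 0 0 85;0 0 0 -0.1383 0 0 85;0 0 0 -0.1383 0 0 85;0 0 0 -0.1383 0 0 85;0 0 0 -0.1383 0 0 85;0 0 0 -0.1383 0 0 85;0 0 0 -0.1383 0 0 85' 60
python3 -m handwheel '0 -45 3 0 0 0 85;0 -45 3 0 0 0 85;0 -45 3 0 0 0 85;0 -45 3 0 0 0 85;0 -45 3 0 0 0 85;0 -45 3 0 0 0 85;0 -45 3 0 0 0 85;0 -45 3 0 0 0 85'
python3 - <<'E'
from h import *
p,r,o=pose(); print(o["joint_pos"].round(3))
R1=orient(36.4,-45); p1=tcp_for([.514,.217,.18],R1);delta(p1,R1)
E
```

```text
clock: 1.9
position: [0.2042, 0.5907, 0.2313]
ee_rot: [-0.223, 0.671, 0.223, 0.671]
ft_force: [0.1, 0.3, -0.5]
grip_width: 0.994
clock: 2.7
position: [0.4381, 0.3136, 0.2316]
ee_rot: [-0.221, 0.672, 0.221, 0.672]
ft_force: [0.5, 1.0, 0.3]
grip_width: 0.993
[-0.728  0.141  0.024  1.693 -0.004  1.307  1.503]
rotvec [ 1.000e-04  7.861e-01 -1.000e-04] deg 45.0 | shift now-frame [  64.8 -122.8   -9.5] | shift new-frame [  52.5 -122.8   39.1] len 139.2
```

```bash
python3 -m handwheel '0 -20.5 0 0 0.131 0 85;0 -20.5 0 0 0.131 0 85;0 -20.5 0 0 0.131 0 85;0 -20.5 0 0 0.131 0 85;0 -20.5 0 0 0.131 0 85;0 -20.5 0 0 0.131 0 85;0 0 0 0 0 0 85'
python3 - <<'E'
from h import *
p,r,o=pose(); print(o["joint_pos"].round(3))
R1=orient(36.4,-45)
p1=tcp_for([.514,.217,.045],R1);delta(p1,R1)
E
```

```text
clock: 3.4
position: [0.5009, 0.2167, 0.2185]
ee_rot: [-0.284, 0.866, 0.126, 0.391]
ft_force: [-0.2, -0.0, -1.5]
grip_width: 0.994
[-0.716  0.728  0.32   1.126 -0.059  2.026  1.8  ]
rotvec [-0.0045  0.0616 -0.0004] deg 3.5 | shift now-frame [141.6  -7.  121.8] | shift new-frame [133.8  -7.5 130.3] len 186.9
```

```bash
python3 -m handwheel '0 0 0 0 -0.11 0 85;0 0 0 0 0 0 85'
python3 - <<'E'
from h import *
p,r,o=pose(); print(o["joint_pos"].round(3))
R1=orient(36.4,-35)
p1=tcp_for([.514,.217,.125],R1);delta(p1,R1)
p1=tcp_for([.514,.217,.045],R1);delta(p1,R1)
E
```

```text
clock: 3.6
position: [0.4999, 0.2204, 0.2239]
ee_rot: [-0.276, 0.84, 0.147, 0.443]
ft_force: [0.2, -0.3, 1.0]
grip_width: 0.994
[-0.724  0.629  0.307  1.211 -0.061  1.915  1.786]
rotvec [ 0.002   0.0116 -0.0005] deg 0.7 | shift now-frame [ 95.1 -11.3  63.3] | shift new-frame [ 94.4 -11.1  64.4] len 114.8
rotvec [ 0.002   0.0116 -0.0005] deg 0.7 | shift now-frame [161.2 -11.4 108.4] | shift new-frame [159.9 -11.1 110.3] len 194.6
```

```bash
python3 -m handwheel '0 -4 36 0 0.0116 0 85;0 -4 36 0 0 0 85;0 -3 37 0 0 0 85;25 0 0 0 0 0 85;25 0 0 0 0 0 85;20 0 0 0 0 0 85;0 0 0 0 0 0 85'
python3 - <<'E'
from h import *
p,r,o=pose(); print(o["joint_pos"].round(3))
R1=orient(36.4,-35)
p1=tcp_for([.514,.217,.045],R1);delta(p1,R1)
for n in("side","top"):cv2.imwrite(f"pics/{n}1.png",cams.camera(n)["color"])
E
```

```text
clock: 4.3
position: [0.5434, 0.24, 0.1008]
ee_rot: [-0.278, 0.845, 0.145, 0.433]
ft_force: [-0.2, -0.5, 0.1]
grip_width: 0.995
[-0.688  0.853  0.29   1.122 -0.1    1.805  1.792]
rotvec [ 0.0035 -0.011  -0.0026] deg 0.7 | shift now-frame [85.8 -1.3  2.4] | shift new-frame [85.8 -1.1  1.5] len 85.8
```

View pics/side1.png

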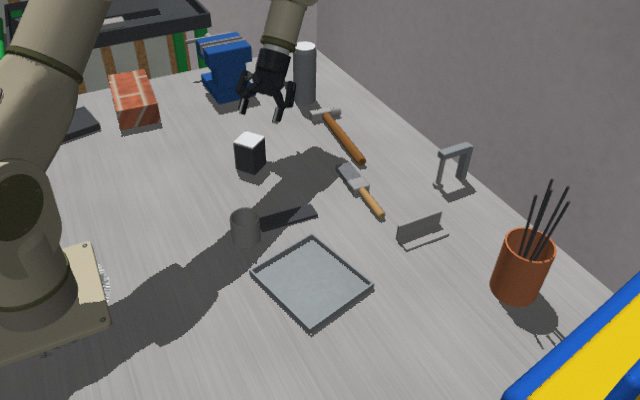

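The side view shows the open gripper (fingertips at about (245,110) and (280,118)) lined up above the cup (250,150). I'll move in and grip.

```bash
python3 -m handwheel '20 0 0 0 0 0 85;20 0 1 0 0 0 85;20 0 1 0 0 0 85;15 0 0 0 0 0 85;10 -1 0 0 0 0 85;0 0 0 0 0 0 85'
python3 - <<'E'
from h import *
p,r,o=pose()
R1=orient(36.4,-35)
p1=tcp_for([.514,.217,.045],R1);delta(p1,R1)
E
python3 -m handwheel '0 0 0 0 0 0 40;0 0 0 0 0 0 40;0 0 0 0 0 0 40;0 0 0 0 0 0 40;0 0 0 0 0 0 40;0 0 0 0 0 0 40;0 0 0 0 0 0 40;0 0 0 0 0 0 40' 70
```

```text
clock: 5.0
position: [0.5075, 0.2108, 0.0314]
ee_rot: [-0.278, 0.844, 0.144, 0.435]
ft_force: [-0.5, 0.0, 0.9]
grip_width: 0.998
rotvec [ 0.002  -0.0078 -0.0013] deg 0.5 | shift now-frame [ 2.5  1.1 -0.5] | shift new-frame [ 2.4  1.1 -0.5] len 2.7
clock: 5.8
position: [0.5081, 0.2118, 0.0322]
ee_rot: [-0.278, 0.844, 0.145, 0.436]
ft_force: [-1.3, 2.4, 6.0]
grip_width: 0.626
```

```bash
python3 -m handwheel '-16 0 -11 0 0 0 40;-16 0 -11 0 0 0 40;-25 0 -18 0 0 0 40;-25 0 -18 0 0 0 40;-8 0 -6 0 -0.143 0 40;0 0 0 0 -0.143 0 40;0 0 0 0 -0.143 0 40;0 0 0 0 -0.143 0 40'
python3 -m handwheel '0 0 0 0 -0.143 0 40;0 0 0 0 -0.143 0 40;0 0 0 0 -0.143 0 40;0 0 0 0 -0.143 0 40;0 0 0 0 -0.143 0 40;0 0 0 0 -0.143 0 40;0 0 0 0 -0.143 0 40;0 0 0 0 0 0 40'
python3 - <<'E'
from h import *
p,r,o=pose(); print(o["joint_pos"].round(3),r.as_matrix().round(3))
R1=orient(36.4,55)
delta(p,R1)
c,P=cloud("side")
cv2.imwrite(f"pics/side2.png",c["color"])
E
```

```text
clock: 6.6
position: [0.5083, 0.2103, 0.1439]
ee_rot: [-0.225, 0.685, 0.217, 0.658]
ft_force: [0.1, -0.2, -5.5]
grip_width: 0.625
clock: 7.4
position: [0.5196, 0.2199, 0.1587]
ee_rot: [-0.118, 0.36, 0.299, 0.876]
ft_force: [-0.6, 1.0, -5.7]
grip_width: 0.625
[-1.017 -0.204  0.639  2.387 -0.601  0.19   2.432] [[ 0.562 -0.608  0.56 ]
 [ 0.438  0.794  0.422]
 [-0.701  0.008  0.713]]
rotvec [ 0.0061 -0.1667 -0.0194] deg 9.6 | shift now-frame [0. 0. 0.] | shift new-frame [0. 0. 0.] len 0.0
```

View pics/side2.png

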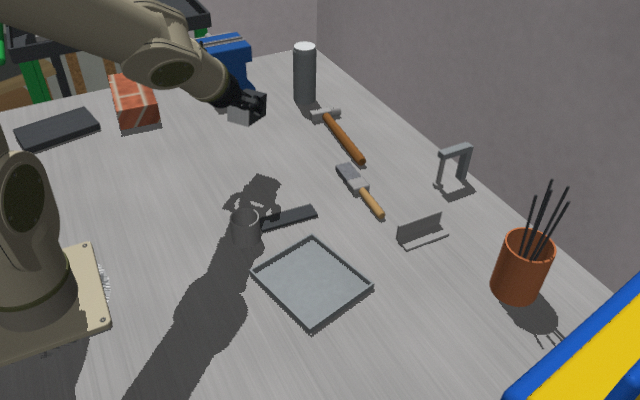

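```bash
python3 -m handwheel '20 0 7 0 0 0 40;22 0 7 0 0 0 40;22 0 7 0 0 0 40;0 0 0 0.003 -0.083 -0.01 40;0 0 0 0.003 -0.083 -0.01 40;0 0 0 0 0 0 40'
python3 - <<'E'
from h import *
p,r,o=pose(); print(o["joint_pos"].round(3))
R1=orient(36.4,55)
delta(p,R1)
g=p-r.apply([.0187,0,0]); print("grasp",g.round(3))
c,P=cloud("side")
cv2.imwrite(f"pics/side3.png",cv2.resize(c["color"][60:200,150:350],None,fx=4,fy=4))
E
```

```text
clock: 8.05
position: [0.547, 0.226, 0.1807]
ee_rot: [-0.094, 0.309, 0.307, 0.895]
ft_force: [0.2, 0.7, -5.7]
grip_width: 0.625
[-1.396 -0.325  1.03   2.395 -0.669  0.068  2.6  ]
rotvec [-0.0069 -0.0476 -0.0272] deg 3.2 | shift now-frame [0. 0. 0.] | shift new-frame [0. 0. 0.] len 0.0
grasp [0.535 0.217 0.192]
```

View pics/side3.png

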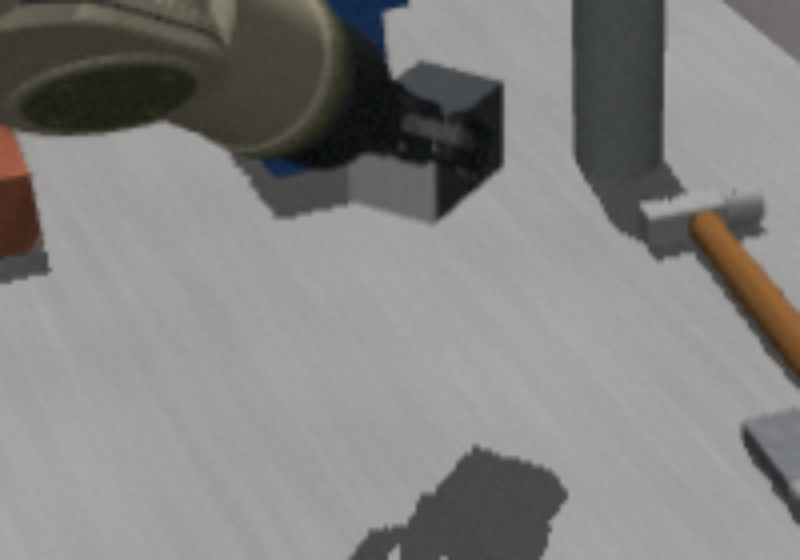

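The arm is near limits on q4, q6 and q7. I'll ease the tilt, swing the heading back towards radial and move farther out.

Run:
```python
from h import *
R1=orient(15,30)
delta(np.array([.60,.235,.19]),R1,6)
```

```text
rotvec [ 0.2826  0.3779 -0.2744] deg 31.3 | shift now-frame [ 31.  -24.9  37.7] | shift new-frame [18.  -5.1 51.5] len 54.8
0 [ 5.2 -4.2  6.3] [ 0.0471  0.063  -0.0457]
1 [ 4.9 -3.6  6.8] [ 0.0471  0.063  -0.0457]
2 [ 4.6 -3.1  7.2] [ 0.0471  0.063  -0.0457]
3 [ 4.3 -2.5  7.7] [ 0.0471  0.063  -0.0457]
4 [ 3.9 -2.   8. ] [ 0.0471  0.063  -0.0457]
5 [ 3.5 -1.4  8.3] [ 0.0471  0.063  -0.0457]
```

```bash
python3 -m handwheel '5 -4 6 0.047 0.063 -0.046 40;5 -4 7 0.047 0.063 -0.046 40;5 -3 7 0.047 0.063 -0.046 40;4 -3 8 0.047 0.063 -0.046 40;4 -2 8 0.047 0.063 -0.046 40;4 -1 8 0.047 0.063 -0.046 40;0 0 0 0 0 0 40;0 0 0 0 0 0 40'
python3 - <<'E'
from h import *
p,r,o=pose(); print(o["joint_pos"].round(3))
R1=orient(15,30)
delta(np.array([.60,.235,.19]),R1)
R1=orient(15,45)
delta(np.array([.66,.235,.12]),R1,4)
E
```

```text
clock: 8.9
position: [0.5756, 0.2345, 0.2034]
ee_rot: [-0.087, 0.398, 0.214, 0.888]
ft_force: [0.1, -0.5, -5.7]
grip_width: 0.623
[-0.55  -0.077  0.101  2.174 -0.057  0.314  1.632]
rotvec [ 0.157   0.2047 -0.1336] deg 16.6 | shift now-frame [ 24.5 -10.8   7.6] | shift new-frame [23.4 -5.9 13.8] len 27.8
rotvec [ 0.138  -0.0562 -0.1527] deg 12.2 | shift now-frame [112.1 -38.9   1.1] | shift new-frame [116.7 -21.4  -1.2] len 118.6
0 [28.  -9.7  0.3] [ 0.0345 -0.014  -0.0382]
1 [28.4 -8.6  0.2] [ 0.0345 -0.014  -0.0382]
2 [28.7 -7.5  0.1] [ 0.0345 -0.014  -0.0382]
3 [29.  -6.4 -0.1] [ 0.0345 -0.014  -0.0382]
```

Run:
```python
from h import *
c,P=cloud("side")
for t in ["hammer","brush","bar"]:
    L=cams.outline_of("side",t)
    if L:
        q=P[L[0]["region"]]; q=q[np.isfinite(q[:,0])]; print(t,L[0]["conf"],np.round(np.percentile(q,[2,98],axis=0),3).tolist())
R1=orient(22,50)
delta(np.array([.615,.243,.13]),R1,4)
```

```text
hammer 0.76 [[0.743, 0.094, 0.002], [0.822, 0.349, 0.027]]
brush 0.91 [[0.681, -0.092, 0.006], [0.721, 0.102, 0.022]]
bar 0.98 [[0.45, -0.02, -0.0], [0.573, 0.024, 0.011]]
rotvec [ 0.0451 -0.1415 -0.0712] deg 9.4 | shift now-frame [ 81.1 -11.9 -20. ] | shift new-frame [ 78.2  -7.4 -30.9] len 84.4
0 [20.3 -3.  -5. ] [ 0.0113 -0.0354 -0.0178]
1 [20.1 -2.7 -5.7] [ 0.0113 -0.0354 -0.0178]
2 [20.  -2.4 -6.4] [ 0.0113 -0.0354 -0.0178]
3 [19.8 -2.1 -7. ] [ 0.0113 -0.0354 -0.0178]
```

```bash
python3 -m handwheel '20 -3 -5 0.011 -0.035 -0.018 40;20 -3 -6 0.011 -0.035 -0.018 40;20 -2 -6 0.011 -0.035 -0.018 40;20 -2 -7 0.011 -0.035 -0.018 40;0 0 0 0 0 0 40'
python3 - <<'E'
from h import *
p,r,o=pose(); print(o["joint_pos"].round(3))
R1=orient(22,55)
delta(np.array([.62,.245,.09]),R1,4)
E
```

```text
clock: 9.6
position: [0.6015, 0.2316, 0.1604]
ee_rot: [-0.08, 0.362, 0.182, 0.911]
ft_force: [0.4, 0.0, -5.0]
grip_width: 0.625
[-0.503  0.029  0.032  2.226  0.656  0.098  0.878]
rotvec [ 0.021  -0.1495 -0.0039] deg 8.7 | shift now-frame [ 64.6   6.1 -35.6] | shift new-frame [ 58.6   5.5 -45. ] len 74.1
0 [16.2  1.5 -8.9] [ 0.0053 -0.0374 -0.001 ]
1 [15.8  1.5 -9.5] [ 0.0053 -0.0374 -0.001 ]
2 [ 15.4   1.5 -10.1] [ 0.0053 -0.0374 -0.001 ]
3 [ 15.1   1.4 -10.7] [ 0.0053 -0.0374 -0.001 ]
```

Run:
```python
from h import *
R1=orient(22,45)
delta(np.array([.645,.262,.09]),R1,4)
```

```text
rotvec [ 0.0212  0.0251 -0.002 ] deg 1.9 | shift now-frame [ 86.   12.  -15.2] | shift new-frame [ 86.4  11.9 -13.2] len 88.2
0 [21.5  3.  -3.8] [ 0.0053  0.0063 -0.0005]
1 [21.5  3.  -3.7] [ 0.0053  0.0063 -0.0005]
2 [21.6  3.  -3.6] [ 0.0053  0.0063 -0.0005]
3 [21.6  3.  -3.4] [ 0.0053  0.0063 -0.0005]
```

```bash
python3 -m handwheel '21 3 -4 0.005 0.006 0 40;21 3 -4 0.005 0.006 0 40;22 3 -3 0.005 0.006 0 40;22 3 -3 0.005 0.006 0 40;0 0 0 0 0 0 40'
python3 - <<'E'
from h import *
p,r,o=pose(); print(o["joint_pos"].round(3))
R1=orient(22,55)
delta(np.array([.645,.262,.09]),R1,2)
E
```

```text
clock: 10.1
position: [0.6304, 0.2504, 0.117]
ee_rot: [-0.077, 0.37, 0.178, 0.908]
ft_force: [-0.1, -0.2, -6.0]
grip_width: 0.63
[-0.485  0.18   0.004  2.165  1.508  0.071  0.005]
rotvec [ 0.0103 -0.1651  0.0012] deg 9.5 | shift now-frame [31.6  5.4 -6.7] | shift new-frame [ 30.1   5.3 -11.9] len 32.8
0 [15.8  2.7 -3.4] [ 0.0051 -0.0825  0.0006]
1 [15.5  2.7 -4.7] [ 0.0051 -0.0825  0.0006]
```

```bash
python3 -m handwheel '8 1 -2 0.003 -0.041 0 40;8 1 -2 0.003 -0.041 0 40;8 1 -2 0.003 -0.041 0 40;8 1 -2 0.003 -0.041 0 40;0 0 0 0 0 0 40'
python3 - <<'E'
from h import *
p,r,o=pose(); print(o["joint_pos"].round(3))
R1=orient(22,55)
delta(np.array([.645,.262,.09]),R1,2)
E
```

```text
clock: 10.6
position: [0.6379, 0.2458, 0.0916]
ee_rot: [-0.073, 0.334, 0.169, 0.925]
ft_force: [0.3, -0.5, -7.0]
grip_width: 0.627
[-0.082  0.281 -0.429  2.194  2.364  0.265 -0.785]
rotvec [ 0.0099 -0.086   0.0244] deg 5.2 | shift now-frame [10.4 12.6  7. ] | shift new-frame [11.3 12.4  5.9] len 17.8
0 [5.2 6.3 3.5] [ 0.005  -0.043   0.0122]
1 [5.4 6.2 3.2] [ 0.005  -0.043   0.0122]
```

```bash
python3 -m handwheel '3 3 2 0.005 -0.043 0.012 40;3 3 2 0.005 -0.043 0.012 40;0 0 0 0 0 0 40;0 0 0 0 0 0 40'
python3 - <<'E'
from h import *
p,r,o=pose(); print(o["joint_pos"].round(3),r.as_matrix().round(3))
R1=orient(22,55)
delta(np.array([p[0],p[1],.04]),R1,2)
c,P=cloud("side")
cv2.imwrite(f"pics/side4.png",cv2.resize(c["color"][60:200,150:350],None,fx=4,fy=4))
E
```

```text
clock: 11.0
position: [0.6437, 0.2543, 0.0925]
ee_rot: [-0.058, 0.295, 0.181, 0.937]
ft_force: [1.2, 0.2, -5.5]
grip_width: 0.624
[ 0.05   0.34  -0.567  2.216  2.618  0.391 -0.992] [[ 0.761 -0.373  0.531]
 [ 0.305  0.928  0.215]
 [-0.573 -0.001  0.819]]
rotvec [-0.      0.0005  0.0026] deg 0.2 | shift now-frame [ 30.1   0.1 -43. ] | shift new-frame [ 30.1  -0.  -43. ] len 52.5
0 [ 15.    0.  -21.5] [-0.      0.0003  0.0013]
1 [ 15.1   0.  -21.5] [-0.      0.0003  0.0013]
```

View pics/side4.png

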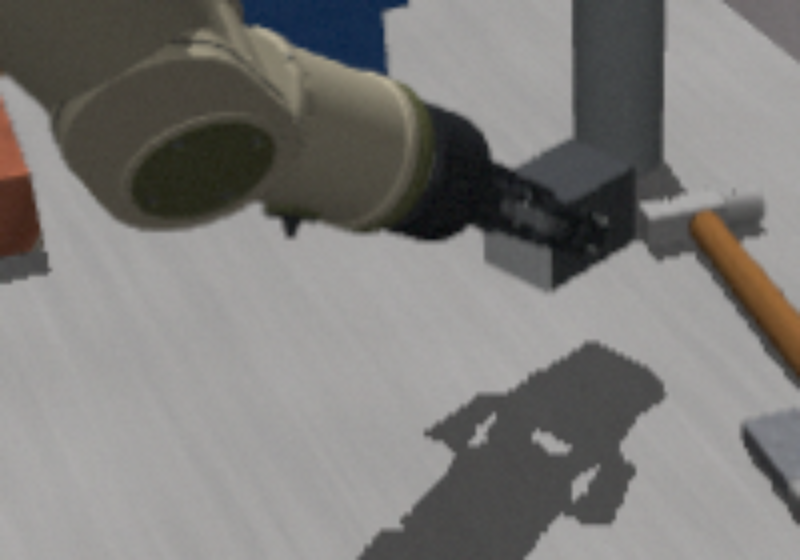

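```bash
python3 -m handwheel '9 0 -13 0 0 0 40;9 0 -13 0 0 0 40;9 0 -13 0 0 0 40;5 0 -7 0 0 0.002 40;2 0 -3 0 0 0 40;0 0 0 0 0 0 40'
python3 - <<'E'
from h import *
p,r,o=pose(); print(o["joint_pos"].round(3))
R1=orient(22,55)
delta(np.array([p[0],p[1],.018]),R1)
c,P=cloud("side")
cv2.imwrite(f"pics/side5.png",cv2.resize(c["color"][80:200,180:350],None,fx=4,fy=4))
E
```

```text
clock: 11.65
position: [0.6438, 0.2557, 0.0333]
ee_rot: [-0.057, 0.294, 0.183, 0.937]
ft_force: [0.4, 0.2, -5.7]
grip_width: 0.626
[ 0.06   0.502 -0.576  2.216  2.727  0.536 -1.029]
rotvec [-0.0003  0.0037 -0.0022] deg 0.2 | shift now-frame [  8.7  -0.  -12.6] | shift new-frame [  8.8  -0.  -12.5] len 15.3
```

View pics/side5.png

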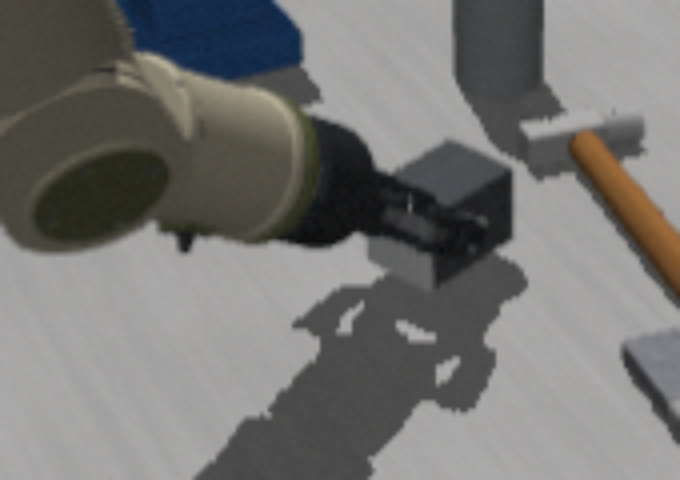

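```bash
python3 -m handwheel '2.9 0 -4.1 0 0 0 40;2.3 0 -3.3 0 0 0 40;1.2 0 -1.6 0 0 0 40;0 0 0 0 0 0 40'
python3 -m handwheel '1 0 -1.5 0 0 0 40;0 0 0 0 0 0 40'
```

```text
clock: 12.1
position: [0.6436, 0.2559, 0.0219]
ee_rot: [-0.056, 0.294, 0.183, 0.937]
ft_force: [-1.4, 0.1, -6.0]
grip_width: 0.622
clock: 12.3
position: [0.6438, 0.256, 0.0205]
ee_rot: [-0.056, 0.293, 0.183, 0.937]
ft_force: [-0.3, -0.7, -6.4]
grip_width: 0.624
```

```bash
python3 -m handwheel '0.8 0 -1.2 0 0 0 40;0 0 0 0 0 0 40'
python3 -m handwheel '0.6 0 -0.8 0 0 0 40;0 0 0 0 0 0 40'
python3 -m handwheel '0.6 0 -0.8 0 0 0 40;0 0 0 0 0 0 40'
```

```text
clock: 12.5
position: [0.6442, 0.2562, 0.0202]
ee_rot: [-0.056, 0.292, 0.183, 0.937]
ft_force: [-5.4, -1.5, 2.4]
grip_width: 0.626
clock: 12.7
position: [0.6446, 0.2564, 0.0202]
ee_rot: [-0.056, 0.291, 0.183, 0.937]
ft_force: [-11.8, -5.5, 11.9]
grip_width: 0.627
clock: 12.9
position: [0.645, 0.2566, 0.0202]
ee_rot: [-0.057, 0.29, 0.183, 0.938]
ft_force: [-17.4, -8.0, 22.1]
grip_width: 0.622
```

```bash
python3 -m handwheel '-0.8 0 1.2 0 0 0 85;0 0 0 0 0 0 85;0 0 0 0 0 0 85;0 0 0 0 0 0 85;0 0 0 0 0 0 85'
python3 -m handwheel '-25 0 0 0 0 0 85;-40 0 0 0 0 0 85;-40 0 10 0 0 0 85;-10 0 40 0 0.1 0 85;0 0 30 0 0.14 0 85;0 0 30 0 0.14 0 85;0 0 0 0 0.14 0 85;0 0 0 0 0.14 0 85'
python3 - <<'E'
from h import *
p,r,o=pose(); print(o["joint_pos"].round(3),r.as_matrix().round(3))
c,P=cloud("side")
cv2.imwrite(f"pics/side6.png",c["color"])
L=cams.outline_of("side","cup_mid"); 
for l in L[:2]:
    q=P[l["region"]];q=q[np.isfinite(q[:,0])]; print(l["conf"],l["box"],np.percentile(q,[2,50,98],axis=0).round(3).tolist())
c,P=cloud("top")
cv2.imwrite(f"pics/top6.png",c["color"])
for l in cams.outline_of("top","cup_mid")[:2]:
    q=P[l["region"]];q=q[np.isfinite(q[:,0])]; print(l["conf"],l["box"],np.percentile(q,[2,50,98],axis=0).round(3).tolist()); q=q[q[:,2]>.04]; print(rect(q[:,:2]))
E
```

```text
clock: 13.4
position: [0.6439, 0.256, 0.0185]
ee_rot: [-0.056, 0.293, 0.183, 0.937]
ft_force: [0.7, -0.2, -0.8]
grip_width: 0.997
clock: 14.2
position: [0.5966, 0.1838, 0.1014]
ee_rot: [-0.105, 0.375, 0.114, 0.914]
ft_force: [0.1, -0.6, -1.1]
grip_width: 0.997
[-0.07   0.136 -0.428  2.264  1.623  0.257 -0.087] [[ 0.693 -0.287  0.662]
 [ 0.131  0.952  0.277]
 [-0.709 -0.105  0.697]]
0.94 [273.4, 115.9, 37.8, 42.9] [[0.586, 0.13, -0.0], [0.619, 0.234, 0.035], [0.685, 0.319, 0.134]]
0.7 [173.3, 153.1, 43.3, 49.0] [[0.596, 0.218, 0.009], [0.637, 0.249, 0.054], [0.679, 0.286, 0.058]]
((639.7847900390625, 253.130126953125), (82.2861328125, 55.397979736328125), 22.145366668701172)
```

View pics/side6.png

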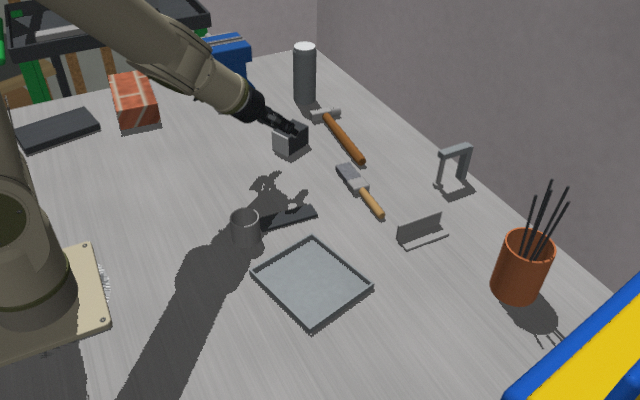

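View pics/top6.png

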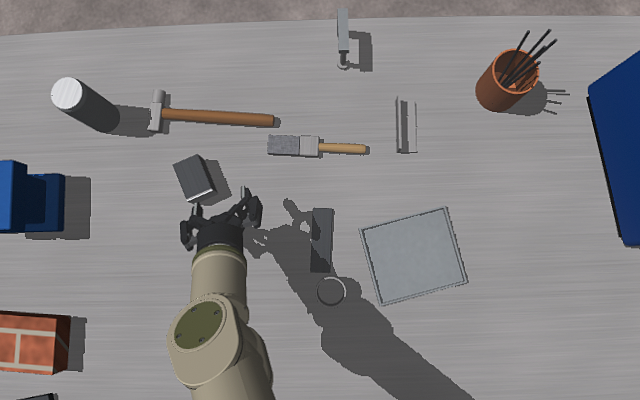

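The cup lies at (0.639, 0.253) with its axis at 22° and its closed end towards the base (top view (195,178)). Bystanders look unmoved. Next I'll go over it and regrasp with an inward tilt. Then I'll yaw half a turn in the air and tilt inward again over the tray.

Run:
```python
from h import *
R1=orient(22.1,0)
delta(np.array([.60,.237,.24]),R1,8)
```

```text
rotvec [-0.0463  0.7732  0.1349] deg 45.0 | shift now-frame [-88.7  34.7 113.5] | shift new-frame [-138.5   47.5   22.9] len 148.2
0 [-11.1   4.3  14.2] [-0.0058  0.0966  0.0169]
1 [-12.3   4.5  13.1] [-0.0058  0.0966  0.0169]
2 [-13.5   4.6  11.9] [-0.0058  0.0966  0.0169]
3 [-14.5   4.8  10.5] [-0.0058  0.0966  0.0169]
4 [-15.3   5.    9.1] [-0.0058  0.0966  0.0169]
5 [-16.1   5.2   7.6] [-0.0058  0.0966  0.0169]
6 [-16.6   5.4   6.1] [-0.0058  0.0966  0.0169]
7 [-17.1   5.7   4.5] [-0.0058  0.0966  0.0169]
```

```bash
python3 -m handwheel '-11 4 14 -0.006 0.097 0.017 85;-12 4 13 -0.006 0.097 0.017 85;-13 5 12 -0.006 0.097 0.017 85;-15 5 10 -0.006 0.097 0.017 85;-15 5 9 -0.006 0.097 0.017 85;-16 5 8 -0.006 0.097 0.017 85;-17 5 6 -0.006 0.097 0.017 85;-17 6 5 -0.006 0.097 0.017 85'
python3 - <<'E'
from h import *
p,r,o=pose(); print(o["joint_pos"].round(3))
R1=orient(22.1,-35); delta(tcp_for([.639,.253,.033],R1)-R1.apply([.12,0,0]),R1,8)
E
```

```text
clock: 15.2
position: [0.5929, 0.1995, 0.1997]
ee_rot: [-0.132, 0.6, 0.097, 0.783]
ft_force: [0.1, -0.5, -0.8]
grip_width: 0.995
[ 0.045  0.23  -0.58   1.715  0.303  1.022  1.258]
rotvec [-0.0869  0.855   0.0779] deg 49.4 | shift now-frame [106.4  47.9  95.2] | shift new-frame [ -0.8  32.2 147.1] len 150.6
0 [13.3  6.  11.9] [-0.0109  0.1069  0.0097]
1 [12.   5.7 13.3] [-0.0109  0.1069  0.0097]
2 [10.6  5.5 14.6] [-0.0109  0.1069  0.0097]
3 [ 9.   5.2 15.7] [-0.0109  0.1069  0.0097]
4 [ 7.3  4.9 16.6] [-0.0109  0.1069  0.0097]
5 [ 5.6  4.7 17.4] [-0.0109  0.1069  0.0097]
6 [ 3.7  4.5 17.9] [-0.0109  0.1069  0.0097]
7 [ 1.8  4.2 18.3] [-0.0109  0.1069  0.0097]
```

```bash
python3 -m handwheel '13 6 12 -0.011 0.107 0.01 85;12 6 13 -0.011 0.107 0.01 85;11 5 15 -0.011 0.107 0.01 85;9 5 16 -0.011 0.107 0.01 85;7 5 17 -0.011 0.107 0.01 85;6 5 17 -0.011 0.107 0.01 85;4 4 18 -0.011 0.107 0.01 85;2 4 18 -0.011 0.107 0.01 85'
python3 - <<'E'
from h import *
p,r,o=pose(); print(o["joint_pos"].round(3))
R1=orient(22.1,-35); delta(tcp_for([.639,.253,.033],R1)-R1.apply([.12,0,0]),R1,4)
E
```

```text
clock: 16.0
position: [0.6742, 0.2602, 0.1109]
ee_rot: [-0.163, 0.849, 0.088, 0.495]
ft_force: [-1.1, -0.0, -2.7]
grip_width: 0.999
[-0.354  1.126 -0.253  0.534  0.181  2.012  1.45 ]
rotvec [-0.0175  0.0932  0.0034] deg 5.4 | shift now-frame [-15.7   6.8  17.2] | shift new-frame [-17.2   6.6  15.8] len 24.3
0 [-3.9  1.7  4.3] [-0.0044  0.0233  0.0009]
1 [-4.   1.7  4.2] [-0.0044  0.0233  0.0009]
2 [-4.1  1.7  4.1] [-0.0044  0.0233  0.0009]
3 [-4.2  1.7  4. ] [-0.0044  0.0233  0.0009]
```

Run:
```python
from h import *
R1=orient(22.1,-31); p1=tcp_for([.639,.253,.033],R1); delta(p1-R1.apply([.08,0,0]),R1); delta(p1,R1)
```

```text
rotvec [-0.0174  0.0233  0.0041] deg 1.7 | shift now-frame [23.9  6.9  9.2] | shift new-frame [23.7  6.6  9.9] len 26.5
rotvec [-0.0174  0.0233  0.0041] deg 1.7 | shift now-frame [103.8   7.2   7.3] | shift new-frame [103.7   6.6   9.9] len 104.3
```

```bash
python3 -m handwheel '8 3 5 -0.009 0 0.002 85;8 4 4 -0.008 0 0.002 85;10 0 0 0 0 0 85;0 0 0 0 0 0 85'
python3 - <<'E'
from h import *
p,r,o=pose(); print(o["joint_pos"].round(3))
for t in(-31,-36):
  R1=orient(22.1,t); p1=tcp_for([.639,.253,.033],R1); delta(p1,R1)
E
```

```text
clock: 16.4
position: [0.6663, 0.265, 0.0903]
ee_rot: [-0.165, 0.846, 0.1, 0.496]
ft_force: [0.1, -1.1, 0.1]
grip_width: 0.99
[-0.345  1.105 -0.266  0.615  0.176  1.945  1.455]
rotvec [ 0.0056  0.0321 -0.0032] deg 1.9 | shift now-frame [83.2 -1.1  1.3] | shift new-frame [83.1 -0.9  4. ] len 83.2
rotvec [ 0.0057  0.1193 -0.003 ] deg 6.8 | shift now-frame [83.1 -1.1 -0.3] | shift new-frame [82.5 -0.9  9.6] len 83.1
```

```bash
python3 -m handwheel '20 0 0 0.001 0.029 -0.001 85;20 0 1 0.001 0.03 -0.001 85;20 -1 2 0.001 0.03 -0.001 85;12 0 2 0.001 0.03 0 85;8 0 2 0 0 0 85;0 0 0 0 0 0 85'
python3 - <<'E'
from h import *
p,r,o=pose(); print(o["joint_pos"].round(3))
for t in(-36,):
  R1=orient(22.1,t); p1=tcp_for([.639,.253,.033],R1); delta(p1,R1)
E
```

```text
clock: 17.0
position: [0.6328, 0.2502, 0.0162]
ee_rot: [-0.171, 0.875, 0.088, 0.444]
ft_force: [0.2, -0.0, -0.3]
grip_width: 0.997
[-0.341  1.178 -0.255  0.684  0.168  1.926  1.448]
rotvec [ 0.0022 -0.0028 -0.0005] deg 0.2 | shift now-frame [ 1.1  0.3 -4.4] | shift new-frame [ 1.1  0.3 -4.4] len 4.6
```

```bash
python3 -m handwheel '0 0 -4 0 0.07 0 85;0 0 0 0 0 0 50;0 0 0 0 0 0 40;0 0 0 0 0 0 40;0 0 0 0 0 0 40;0 0 0 0 0 0 40;0 0 0 0 0 0 40' 80
python3 - <<'E'
from h import *
p,r,o=pose(); print(o["joint_pos"].round(3)); x=r.as_matrix()[:,0]; print("tilt",np.degrees(np.arctan2(-np.hypot(x[0],x[1]),-x[2])),"head",np.degrees(np.arctan2(-x[1],-x[0])),"grasp",(p-.0187*x).round(4))
E
```

```text
clock: 17.7
position: [0.6311, 0.2493, 0.021]
ee_rot: [-0.174, 0.889, 0.082, 0.415]
ft_force: [2.9, 2.0, -0.3]
grip_width: 0.623
[-0.356  1.241 -0.243  0.58   0.159  2.029  1.457]
tilt -39.928491981857604 head 22.02667321700449 grasp [0.6422 0.2538 0.0353]
```

```bash
python3 -m handwheel '-10 0 -8 0 0 0 40;-18 0 -15 0 -0.03 0 40;-22 0 -17 0 -0.14 0 40;-25 0 -12 0 -0.14 0 40;-28 0 -20 0 -0.14 0 40;-10 0 -20 0 -0.14 0 40;-5 0 -20 0 -0.11 0 40;0 0 0 0 0 0 40'
python3 - <<'E'
from h import *
p,r,o=pose(); print(o["joint_pos"].round(3))
R1=orient(22.1,0); delta(np.array([.55,.15,.22]),R1)
E
```

```text
clock: 18.5
position: [0.5876, 0.2307, 0.1649]
ee_rot: [-0.138, 0.701, 0.135, 0.687]
ft_force: [-0.2, -0.6, -6.3]
grip_width: 0.626
[-0.205  0.421 -0.316  1.496  0.132  1.265  1.42 ]
rotvec [ 0.0017 -0.0199  0.0006] deg 1.1 | shift now-frame [-53.8 -60.5 -66.4] | shift new-frame [-55.1 -60.6 -65.2] len 104.7
```

```bash
for i in 1; do python3 -m handwheel '-6 0 -5 0.145 -0.02 0 40;-6 0 0 0.145 0 0 40;-6 0 0 0.145 0 0 40;-6 0 0 0.145 0 0 40;-6 0 0 0.145 0 0 40;-6 0 0 0.145 0 0 40;-6 0 0 0.145 0 0 40;-6 0 0 0.145 0 0 40'; done
python3 -m handwheel '0 0 0 0.145 0 0 40;0 0 0 0.145 0 0 40;0 0 0 0.145 0 0 40;0 0 0 0.145 0 0 40;0 0 0 0.145 0 0 40;0 0 0 0.145 0 0 40;0 0 0 0.145 0 0 40;0 0 0 0.145 0 0 40'
python3 - <<'E'
from h import *
p,r,o=pose(); print(o["joint_pos"].round(3))
R1=orient(-15,0,-1); delta(np.array([.53,-.13,.22]),R1,8)
E
```

```text
clock: 19.3
position: [0.5888, 0.2315, 0.2128]
ee_rot: [0.269, 0.654, -0.268, 0.654]
ft_force: [0.9, 0.5, -5.9]
grip_width: 0.619
clock: 20.1
position: [0.5888, 0.2316, 0.2125]
ee_rot: [0.583, 0.4, -0.583, 0.4]
ft_force: [-0.2, -0.3, -6.0]
grip_width: 0.62
[-0.464  0.356  0.023  1.469 -0.009  1.316 -0.809]
rotvec [ 1.4639e+00 -5.0000e-04  1.0000e-03] deg 83.9 | shift now-frame [ -7.8  75.5 358.5] | shift new-frame [ -7.5 364.5 -36.8] len 366.4
0 [-1.   9.4 44.8] [ 1.83e-01 -1.00e-04  1.00e-04]
1 [-1.  17.4 42.3] [ 1.83e-01 -1.00e-04  1.00e-04]
2 [-1.  24.8 38.5] [ 1.83e-01 -1.00e-04  1.00e-04]
3 [-1.  31.4 33.3] [ 1.83e-01 -1.00e-04  1.00e-04]
4 [-1. 37. 27.] [ 1.83e-01 -1.00e-04  1.00e-04]
5 [-0.9 41.3 19.9] [ 1.83e-01 -1.00e-04  1.00e-04]
6 [-0.9 44.2 12. ] [ 1.83e-01 -1.00e-04  1.00e-04]
7 [-0.9 45.6  3.8] [ 1.83e-01 -1.00e-04  1.00e-04]
```

```bash
python3 -m handwheel '-1 6 33 0.133 0 0 40;-1 11 31 0.133 0 0 40;-1 15 29 0.133 0 0 40;-1 18 27 0.133 0 0 40;-1 22 25 0.133 0 0 40;-1 25 22 0.133 0 0 40;-1 28 18 0.133 0 0 40;0 30 14 0.133 0 0 40'
python3 - <<'E'
from h import *
p,r,o=pose(); print(o["joint_pos"].round(3))
R1=orient(-15,0,-1); delta(np.array([.53,-.13,.22]),R1,4)
E
```

```text
clock: 20.9
position: [0.5446, -0.0301, 0.2193]
ee_rot: [0.706, 0.05, -0.705, 0.048]
ft_force: [0.6, 0.0, -4.8]
grip_width: 0.621
[-0.276  0.16   0.278  1.706 -0.049  1.281 -1.419]
rotvec [ 0.4003 -0.0006  0.0029] deg 22.9 | shift now-frame [-1.  97.  28.2] | shift new-frame [ -0.7 100.3 -11.8] len 101.0
0 [-0.2 24.2  7.1] [ 0.1001 -0.0002  0.0007]
1 [-0.2 24.8  4.6] [ 0.1001 -0.0002  0.0007]
2 [-0.2 25.2  2.1] [ 0.1001 -0.0002  0.0007]
3 [-0.2 25.2 -0.4] [ 0.1001 -0.0002  0.0007]
```

```bash
python3 -m handwheel '0 24 7 0.1 0 0 40;0 25 5 0.1 0 0 40;0 25 2 0.1 0 0 40;0 25 0 0.1 0 0 40;0 0 0 0 0 0 40'
python3 - <<'E'
from h import *
p,r,o=pose(); print(o["joint_pos"].round(3))
R1=orient(-15,-40,-1); delta(np.array([.51,-.165,.17]),R1,6)
E
```

```text
clock: 21.4
position: [0.5293, -0.1325, 0.2191]
ee_rot: [0.701, -0.093, -0.701, -0.094]
ft_force: [0.0, -0.7, -6.3]
grip_width: 0.621
[-0.184  0.163  0.388  1.711 -0.065  1.28  -1.617]
rotvec [-0.0024 -0.6984  0.0024] deg 40.0 | shift now-frame [49.  36.4 10.1] | shift new-frame [ 44.2  36.3 -23.7] len 61.9
0 [8.2 6.1 1.7] [-0.0004 -0.1164  0.0004]
1 [8.3 6.1 0.7] [-0.0004 -0.1164  0.0004]
2 [ 8.3  6.1 -0.2] [-0.0004 -0.1164  0.0004]
3 [ 8.3  6.1 -1.2] [-0.0004 -0.1164  0.0004]
4 [ 8.1  6.1 -2.1] [-0.0004 -0.1164  0.0004]
5 [ 7.8  6.1 -3.1] [-0.0004 -0.1164  0.0004]
```

```bash
python3 -m handwheel '8 6 2 0 -0.116 0 40;8 6 1 0 -0.116 0 40;8 6 0 0 -0.116 0 40;8 6 -1 0 -0.116 0 40;8 6 -2 0 -0.116 0 40;8 6 -3 0 -0.116 0 40;0 0 0 0 0 0 40'
python3 - <<'E'
from h import *
p,r,o=pose(); print(o["joint_pos"].round(3))
R1=orient(-15,-50.1,-1); p1=tcp_for([.480,-.178,.09],R1);print(p1); delta(p1,R1,4)
c=cams.camera("side");cv2.imwrite("pics/side7.png",c["color"])
E
```

```text
clock: 22.1
position: [0.5103, -0.1598, 0.1655]
ee_rot: [-0.416, 0.052, 0.901, 0.116]
ft_force: [0.1, 0.1, -7.5]
grip_width: 0.624
[-0.005  0.749  0.393  1.221 -0.191  1.925 -1.437]
[ 0.46614284 -0.17428698  0.07800489]
rotvec [ 0.006  -0.1679 -0.0031] deg 9.6 | shift now-frame [ 91.8  25.3 -27. ] | shift new-frame [ 85.9  25.4 -42.2] len 99.0
0 [23.   6.3 -6.8] [ 0.0015 -0.042  -0.0008]
1 [22.7  6.3 -7.7] [ 0.0015 -0.042  -0.0008]
2 [22.3  6.3 -8.7] [ 0.0015 -0.042  -0.0008]
3 [21.9  6.3 -9.6] [ 0.0015 -0.042  -0.0008]
```

View pics/side7.png

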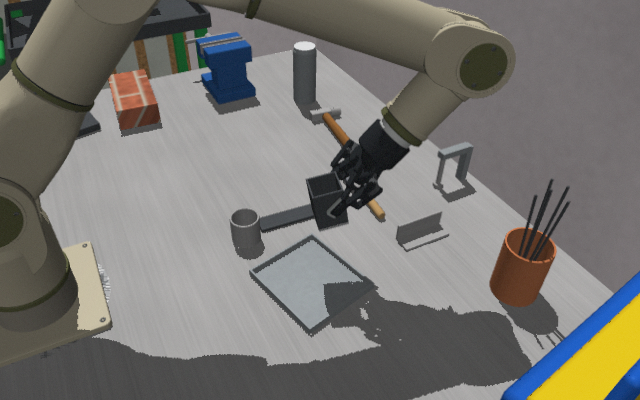

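The side view shows the cup held mouth up above the tray (cup at (327,200)), still leaning about 10°. I'll finish the tilt and lower it.

```bash
python3 -m handwheel '20 6 -6 0.001 -0.042 0 40;20 6 -6 0.001 -0.042 0 40;20 6 -6 0.001 -0.042 0 40;20 7 -7 0.001 -0.042 0 40;0 0 0 0 0 0 40'
python3 - <<'E'
from h import *
p,r,o=pose(); print(o["joint_pos"].round(3))
R1=orient(-15,-50.1,-1); p1=tcp_for([.486,-.180,.062],R1);print(p1); delta(p1,R1,4)
E
```

```text
clock: 22.65
position: [0.4685, -0.1746, 0.0948]
ee_rot: [-0.344, 0.045, 0.93, 0.121]
ft_force: [0.1, -0.0, -5.9]
grip_width: 0.62
[ 0.032  0.866  0.381  1.271 -0.176  1.914 -1.393]
[ 0.47214284 -0.17628698  0.05000489]
rotvec [ 0.0021 -0.012  -0.0021] deg 0.7 | shift now-frame [ 26.1   0.7 -36.6] | shift new-frame [ 25.6   0.7 -36.9] len 44.9
0 [ 6.5  0.2 -9.1] [ 0.0005 -0.003  -0.0005]
1 [ 6.5  0.2 -9.2] [ 0.0005 -0.003  -0.0005]
2 [ 6.5  0.2 -9.2] [ 0.0005 -0.003  -0.0005]
3 [ 6.4  0.2 -9.2] [ 0.0005 -0.003  -0.0005]
```

```bash
python3 -m handwheel '6.5 0 -9 0 -0.003 0 40;6.5 0 -9 0 -0.003 0 40;6.5 0 -9 0 -0.003 0 40;6 0 -9 0 -0.003 0 40;0 0 0 0 0 0 40'
python3 - <<'E'
from h import *
p,r,o=pose(); 
R1=orient(-15,-50.1,-1); p1=tcp_for([.486,-.180,.0485],R1);print(p1); delta(p1,R1)
c,P=cloud("side");cv2.imwrite("pics/side8.png",cv2.resize(c["color"][170:320,230:430],None,fx=4,fy=4))
E
```

```text
clock: 23.15
position: [0.4729, -0.1755, 0.0498]
ee_rot: [-0.338, 0.044, 0.932, 0.121]
ft_force: [-1.1, -0.5, -5.5]
grip_width: 0.622
[ 0.47214284 -0.17628698  0.03650489]
rotvec [ 0.0025  0.0013 -0.0028] deg 0.2 | shift now-frame [ 9.   1.  -9.9] | shift new-frame [ 9.   1.  -9.8] len 13.4
```

View pics/side8.png

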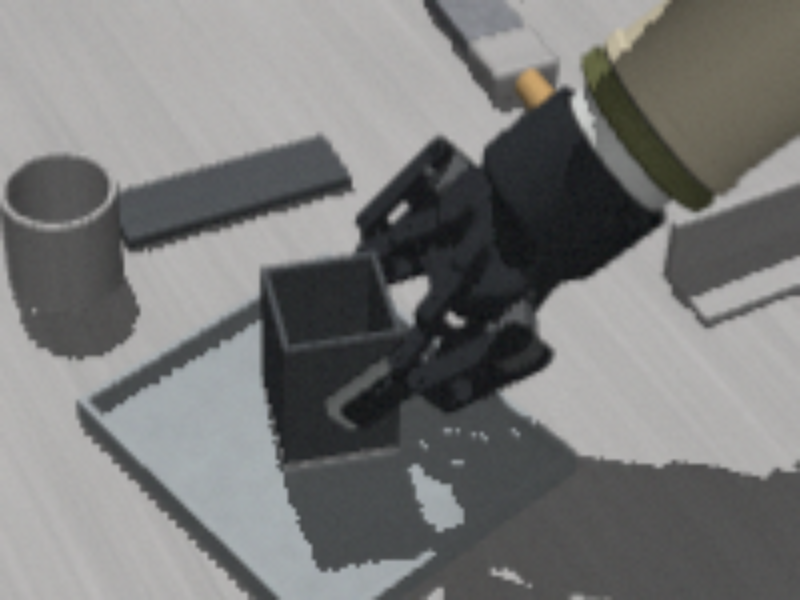

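The cup is upright above the tray floor, bottom edge at about (350,460) in the crop. I'll make the final descent in small steps.

```bash
python3 -m handwheel '3 0 -4 0 0 0 40;3 0 -4 0 0 0 40;1 0 -1 0 0 0 40;0 0 0 0 0 0 40'
python3 -m handwheel '1 0 -1.2 0 0 0 40;0 0 0 0 0 0 40'
python3 -m handwheel '0.6 0 -0.8 0 0 0 40;0 0 0 0 0 0 40'
python3 -m handwheel '0.6 0 -0.8 0 0 0 40;0 0 0 0 0 0 40'
```

```text
clock: 23.6
position: [0.4737, -0.176, 0.0399]
ee_rot: [-0.339, 0.044, 0.932, 0.121]
ft_force: [-0.1, 0.4, -6.3]
grip_width: 0.621
clock: 23.8
position: [0.4738, -0.176, 0.0385]
ee_rot: [-0.339, 0.044, 0.932, 0.121]
ft_force: [0.3, 0.7, -5.6]
grip_width: 0.625
clock: 24.0
position: [0.4738, -0.176, 0.0375]
ee_rot: [-0.339, 0.044, 0.932, 0.121]
ft_force: [-0.7, -0.5, -5.8]
grip_width: 0.625
clock: 24.2
position: [0.4739, -0.176, 0.0374]
ee_rot: [-0.339, 0.044, 0.932, 0.121]
ft_force: [-0.3, -0.7, 1.9]
grip_width: 0.627
```

Contact with the tray floor. Now release and back out along the tool axis.

```bash
python3 -m handwheel '0 0 0 0 0 0 85;0 0 0 0 0 0 85;0 0 0 0 0 0 85;0 0 0 0 0 0 85;0 0 0 0 0 0 85;0 0 0 0 0 0 85'
python3 -m handwheel '-15 0 0 0 0 0 85;-25 0 0 0 0 0 85;-30 0 0 0 0 0 85;-30 0 0 0 0.05 0 85;-30 0 0 0 0.1 0 85;-30 0 0 0 0.1 0 85;-20 0 0 0 0.1 0 85;0 0 0 0 0 0 85'
python3 - <<'E'
from h import *
for n in("side","top"):
    c,P=cloud(n);cv2.imwrite(f"pics/{n}9.png",c["color"])
    for l in cams.outline_of(n,"cup_mid")[:1]:
        q=P[l["region"]];q=q[np.isfinite(q[:,0])]; print(n,l["conf"],l["box"],np.percentile(q,[2,50,98],axis=0).round(3).tolist()); q=q[q[:,2]>.078]; print(rect(q[:,:2]),q[:,2].min(),q[:,2].max())
    for t in["tray","bar","pipe","hammer","brush","angle"]: print(t,[(r["box"],round(r["conf"],2)) for r in cams.recognise(n,t)][:1])
print(manip.get_obs()["position"],manip.get_obs()["ft_force"])
E
```

```text
clock: 24.8
position: [0.4739, -0.176, 0.0365]
ee_rot: [-0.339, 0.044, 0.932, 0.121]
ft_force: [0.3, 0.1, -0.8]
grip_width: 0.995
clock: 25.6
position: [0.6017, -0.2103, 0.1651]
ee_rot: [-0.501, 0.065, 0.856, 0.111]
ft_force: [0.3, -0.4, 0.5]
grip_width: 0.994
side 0.61 [297.8, 237.1, 35.1, 56.3] [[0.448, -0.211, 0.008], [0.477, -0.198, 0.056], [0.508, -0.148, 0.085]]
((479.8010559082031, -179.05880737304688), (59.52931213378906, 54.59634017944336), 75.78777313232422) 0.07808067072582603 0.08769191250194086
tray [([247.6, 235.5, 124.4, 97.6], 0.84)]
bar [([256.8, 203.2, 62.4, 31.1], 0.83)]
pipe [([228.8, 209.1, 33.9, 42.2], 0.91)]
hammer [([305.3, 106.5, 63.6, 59.9], 0.9)]
brush [([336.4, 163.1, 48.0, 55.2], 0.83)]
angle [([398.1, 210.5, 50.4, 40.8], 0.94)]
tray [([358.5, 215.7, 47.0, 61.8], 0.71)]
bar [([308.7, 207.4, 22.8, 67.0], 0.78)]
pipe [([314.9, 274.2, 30.8, 31.5], 0.66)]
hammer [([146.6, 91.1, 129.7, 42.0], 0.57)]
brush [([266.6, 132.6, 101.8, 26.3], 0.6)]
angle [([398.2, 99.2, 18.4, 57.5], 0.65)]
[ 0.59978721 -0.20927027  0.15987319] [-0.69784483 -0.37129921 -0.28722326]
```

View pics/side9.png

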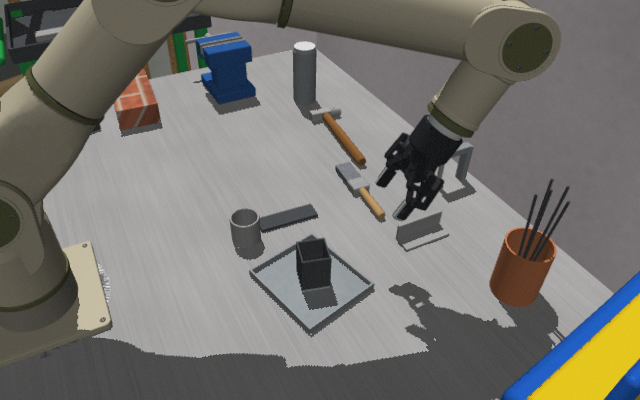

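View pics/top9.png

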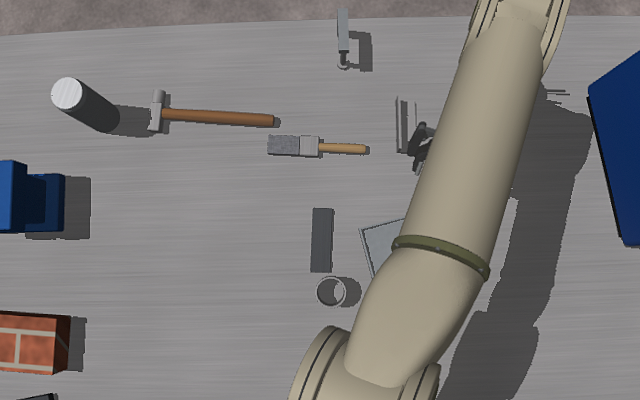

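The side view shows the cup standing mouth up in the middle of the tray at (314,262). Its rim reads about 0.084 m and the gripper is clear. The bystander boxes in both views match the start to within a few pixels. In the top view the arm hides the cup.

```bash
python3 -m handwheel '-10 0 0 0 0 0 85;0 0 0 0 0 0 85;0 0 0 0 0 0 85'; python3 -c "
from workcell import hand_in; print(hand_in())"
```

```text
clock: 26.7
position: [0.6047, -0.2106, 0.1685]
ee_rot: [-0.496, 0.065, 0.859, 0.112]
ft_force: [-1.0, 0.9, -0.4]
grip_width: 0.993
the job is handed in; nothing more can be done
None
```

The cup is standing mouth up on the tray floor, released, and the job was handed in at about 27 s of the 58 s allowed.

I gripped the cup and laid it on its side on the bench. I then regrasped it, yawed it half a turn in the air, tilted it mouth up and lowered it onto the tray floor.

**Last checks:**
- **Cup:** The side camera puts it at about (0.480, -0.179), within 3 mm of the tray centre. Its rim reads about 0.084 m, which fits it sitting flat on the tray floor.
- **Bystanders:** All five boxes match the start to within a few pixels in both views.
- **Robot:** The gripper is open and clear, with wrist force near zero. The highest wrist force I read was about 30 N, when pressing the cup onto the bench.
- **Not confirmed from above:** In the last top view the arm hid the cup and most of the tray, so the cup's final pose rests on the side camera alone.

On the way, joints 4, 6 and 7 came right up to the ends of their ranges, including 2.6 read on joint 7. I backed off each time.

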